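# Hold a spring clip open over the ridge of a carton

## Robot

A 6-joint arm with a two-finger parallel gripper is mounted at the origin on a cart in front of the work surface, level with it; the furniture and walls round the work are solid. World frame = base frame: x ahead of the robot, y to its left, z up, the work surface at z = 0. Lengths are in m, angles in degrees, forces in N, time in s.
With the tool pointing down it reaches from about 0.4 to 0.825 m from the base axis. Payload 7 kg.
Tool frame: the origin (TCP) lies midway between the tips of the shut fingers; the grasp point (between the pads) lies 19 mm behind it (ctrl.hold_point_z is the distance from the TCP to the grasp point, in m); z points along the fingers, y is the line along which they close (so a half turn about z gives the same grasp; the last joint's range is limited). The gripper opens to 88 mm and grips with 3 to 60 N. Pads are 19 mm wide; open, the fingers measure 130 mm over their backs; the gripper's body (78 mm by 193 mm) begins 47 mm behind the grasp point.
Start: joints at [-50.472, 20.546, 0.682, 0, -70.136, -16.507], TCP at [0.264, -0.621, 0.227] pointing down, gripper open.
Joint ranges: [-176.03, 176.03], [-82.01, 121.73], [-58.28, 71.71], [-173.87, 95.51], [-174.79, -0.11], [-173.66, 173.66]. Speed limits (degrees/s): [136.94, 136.94, 172.46, 180, 180, 180].

## Interface

Orientations are given as [roll, pitch, yaw] about the fixed x, y, z axes, in that order (R = Rz(yaw) Ry(pitch) Rx(roll)).
In Python, from plant import ctrl gives the robot as it stands.
- The arm moves only by the tool apply_moves, never from a script. Its argument "deltas" is a list of rows, each an object with "fingers": the finger opening in mm, from 0 to 87.6; "delta_pos": the shift along the tool's x, y, z in mm, a list of three; "angular": the turn, a rotation vector about the tool's x, y, z in degrees, a list of three. A call has 1 to 10 rows; each row is the pose to reach, as a shift and turn from the pose commanded when the call began, along the tool's axes at that moment; what a row does not reach only later rows make up. A row lasts 1/10 s, in which the tool goes at most 50 mm and 8.59 degrees, less where a joint would pass 70% of its speed; a pose out of reach is approached as far as the arm can. A call with a gripper value outside its range is refused whole. The fingers move at their own pace and stop on an object; the grip force is fixed at half the most. Time passes only in rows, so rows that repeat a pose let the fingers close. It gives the time, the measured TCP pose, the force, the opening and the grip force at its end, in the units of the state.
- ctrl.get_obs(): the state, without advancing time (a new reading comes with each control period).
- ctrl.snapshot(name): name is "scene" or "side" or "wrist"; returns the picture (480x640x3 uint8, red, green, blue); there is no depth.
- ctrl.camera_params(name): a dict with "fx", "fy", "cx", "cy" (pixels), "cam_to_world" (4x4, takes a point from camera to world coordinates); the wrist camera has in their place "mount" (4x4, takes a point from camera to tool coordinates, whose origin is the TCP and whose axes are the flange's). Camera axes: x right, y up, looking along -z (the intrinsics and any distortion apply to the point x, -y, -z); pixel columns grow to the right and rows downward; lengths in m; the calibration is good to about 2 mm. A picture is of the moment at which its call begins: read the wrist's pose just before it. camera_params takes no time and is no camera call.
- ctrl.close_job(): hands the job in; it is judged then, once.
The state is a dict: "clock": time; "joint_pos": joint angles; "qvel": joint speeds; "tau": joint torques, N m; "tool_pos": TCP position; "orientation": TCP orientation; "force": force on the tool from outside, world axes, zero at the start; "moment": the same for the moment, N m; "opening": finger opening in m; "gripper_force": force on a finger pad.
Only numpy, scipy, OpenCV 4.12 (cv2) and the standard library are available. Lean on these libraries where they do the work, as an engineer would, in place of code of your own. Each camera call takes 0.05 s, during which the arm holds its last target. There are 200 camera calls.

## Task

Squeeze the two handles of the steel spring clip together so that it comes freely off the rim of the wooden vegetable box, and bring it, jaws down, over the ridge on top of the gable-top board carton. Finish while holding it there, squeezed wide open, with one jaw on each side of the middle of the ridge, reaching well down past its top edge, but touching neither side, so that I can pinch the fold flat before the clip bites: do not let go. Leave the carton and the box standing where they are, and do not disturb the striped mug and the chilli jar.

Things in the scene. Friction and masses are not known exactly. Their poses are not given: they have to be found in the camera images.
- clip_pivot (a point): centre of the loose steel spring clip (66 mm tall, 46 mm wide, 0.07 kg), on its pin. z points from jaws to handles (up); it opens and closes along x (squeeze along x); y runs along jaws and pin. A half turn about z looks the same. At the start it sits upright on the front rim of the vegetable box, x across the wall, pin 14 mm above the rim; only the jaws reach below the rim
- clip_grip (a point): between the clip's handles, 26 mm above the pin, axes as the clip. Handles: two plates 26 mm wide (y), flaring up and out to 50 mm over their outer faces, tops 38 mm above the pin; fully squeezed they stand parallel, 21 mm over the outer faces, tops 44 mm above the pin. To begin squeezing takes about 4 N, fully 10 N; a stop takes any further grip
- clip_lips (a point): between the clip's jaw lips, 28 mm below the pin, axes as the clip. Lips 46 mm long (y), lower edges about 31 mm below the pin; 4 mm apart inside at the start; fully squeezed 25 mm apart at the lower edges (which are then 28 mm below the pin), 19 mm apart 9 mm higher, 35 mm over the outer sides
- clip_near (a joint): one lever of the clip, on its pin: 0 rad as clipped on the wall, grows as the handles are squeezed, 0.36 rad fully open at the stop, -0.07 with jaws shut on nothing; a spring drives it back
- clip_far (a joint): the other lever of the clip, same values; the two open equally when squeezed
- veg_box: open wooden box with an onion and a garlic bulb in it, loose, about 0.7 kg; 110 mm (x) by 190 mm (y), 60 mm high, walls 4 mm. Origin at the centre of the underside. The wall towards -x (towards the robot) is its front wall; the clip sits somewhere along the middle 80 mm of that rim
- carton: white gable-top board carton, loose, about 0.7 kg, 75 mm by 75 mm, 192 mm high; origin at the centre of the underside, z up. Sloping roof (45 degrees) from 135 mm up to 170 mm, above it the upright ridge, along the carton's y axis
- ridge_top (a point): middle of the top edge of the carton's ridge, axes as the carton: y along the ridge. The ridge is a board fin 75 mm long (y), 4 mm thick (x), 22 mm high, top edge 192 mm above the worktop
- mug: cream striped mug, 82 mm wide, 94 mm high, a bystander; origin at the centre of its underside
- jar_chilli: glass jar with a red lid, 66 mm wide, 100 mm high, a bystander; origin at the centre of its underside
There are look-alikes about, which are no part of the job. Leave any pink look-alike of the carton alone.

How it is judged (in metres and radians):
On the way:
1. the clip is squeezed open and lifted clear of the box (height (world z) of clip_pivot above 0.11 m and value of joint each of clip_near, clip_far above 0.15 rad and contact force between clip and veg_box below 0.1 N and contact force between clip and the fingers above 2 N), for 0.1 s.
At the end, for the whole second after the job is handed in: fingers hold the clip, both levers past 0.27 rad, upright and along the ridge within 0.25 rad, centred within 10 mm across and 16 mm along, ridge edge 0 to 22 mm below the pivot, carton untouched, upright, moved under 20 mm, box under 30 mm (value of joint each of clip_near, clip_far above 0.27 rad and z of ridge_top in the frame of clip_pivot between -0.022 and 0 m and x of ridge_top in the frame of clip_pivot between -0.01 and 0.01 m and y of ridge_top in the frame of clip_pivot between -0.016 and 0.016 m and angle between the y axis of clip_pivot and the y axis of ridge_top, either way round below 0.25 rad and angle between clip_pivot's own z axis and vertical below 0.25 rad and contact force between clip and the fingers above 3 N and contact force between clip and carton below 0.3 N and angle between carton's own z axis and vertical below 0.05 rad and distance of carton from where it was at the start of the episode below 0.02 m and linear speed of each of clip, carton below 0.02 m/s and distance of veg_box from where it was at the start of the episode below 0.03 m); the arm keeps its last pose, push and grip.
It fails at once if the carton is knocked over or pushed away (angle between carton's own z axis and vertical above 0.15 rad or distance of carton from where it was at the start of the episode above 0.03 m).
It fails at once if the vegetable box is lifted or dragged along (height (world z) of veg_box above 0.015 m or distance of veg_box from where it was at the start of the episode above 0.04 m).
It fails at once if the clip is dropped (height (world z) of clip_pivot below 0.055 m).
It fails at once if the mug or the chilli jar is disturbed (distance of any of mug, jar_chilli from where it was at the start of the episode above 0.03 m).
It also fails if it takes over 38 s, if anything falls off the work surface, if the arm or the gripper's body presses on something with over 40 N, if the wrist force passes 120 N, or if a joint passes its speed limit or range.

## Working session

There is one attempt and no reset: what is moved stays moved. The work goes in short steps, Python scripts to look and compute and a tool call to move; the robot and the scene stay as the last step left them, time stands still between calls to the robot, and variables do not carry over. Pictures are saved under pics/ and viewed, at most 11 in all, crops included, and the job is handed in when it is done.

Besides the shell and the picture viewer there is one more tool, called after ">>>" as name(argument=value, ...), one argument or row to a line, values as JSON. apply_moves: Moves the arm, as the interface text tells. Its arguments: {"type":"object","properties":{"deltas":{"type":"array"}},"required":["deltas"]}

```bash
mkdir -p pics; cat > h.py <<'E'
import numpy as np, cv2
from plant import ctrl
from scipy.spatial.transform import Rotation as R
def snap(n,f):
    o=ctrl.get_obs(); im=ctrl.snapshot(n)[:,:,::-1].copy(); cv2.imwrite('pics/'+f+'.png',im); return o,im
def tool(o=None):
    o=o or ctrl.get_obs(); T=np.eye(4); T[:3,:3]=R.from_euler('xyz',o['orientation'],degrees=True).as_matrix(); T[:3,3]=o['tool_pos']; return T
def cam(n,o=None):
    p=ctrl.camera_params(n); T=np.array(p['cam_to_world']) if 'cam_to_world' in p else tool(o)@np.array(p['mount']); return p,T
def ray(n,u,v,o=None):
    p,T=cam(n,o); d=np.array([(u-p['cx'])/p['fx'],-(v-p['cy'])/p['fy'],-1]); return T[:3,3],T[:3,:3]@d
def atz(n,u,v,z,o=None):
    c,d=ray(n,u,v,o); return c+d*(z-c[2])/d[2]
def tri(rs):
    A=0;b=0
    for c,d in rs:
        d=d/np.linalg.norm(d); P=np.eye(3)-np.outer(d,d); A=A+P; b=b+P@c
    return np.linalg.solve(A,b)
def proj(n,X,o=None):
    p,T=cam(n,o); x=np.linalg.inv(T)@np.append(X,1); return p['cx']+p['fx']*x[0]/-x[2], p['cy']-p['fy']*x[1]/-x[2]
E
python3 - <<'E'
from h import *
for n in ('scene','side','wrist'):
    o,_=snap(n,n+'0'); p,T=cam(n,o); print(n,{k:v for k,v in p.items() if k not in('cam_to_world','mount')},T.round(3).tolist())
print(o)
E
```

```text
scene {'fx': 595.6450232408521, 'fy': 595.6450232408521, 'cx': 317.4486916872631, 'cy': 248.60426657986363} [[-0.483, 0.578, -0.658, -0.149], [-0.875, -0.302, 0.378, 0.442], [0.02, 0.758, 0.651, 0.832], [0.0, 0.0, 0.0, 1.0]]
side {'fx': 505.90351685791387, 'fy': 505.90351685791387, 'cx': 315.1474574357243, 'cy': 241.97720361059723} [[0.998, 0.016, -0.054, 0.49], [-0.054, 0.514, -0.856, -0.899], [0.014, 0.858, 0.514, 0.68], [0.0, 0.0, 0.0, 1.0]]
wrist {'fx': 387.59076287215964, 'fy': 387.59076287215964, 'cx': 319.0949917905841, 'cy': 242.70201826469486} [[-0.389, -0.889, -0.24, 0.2], [0.921, -0.375, -0.103, -0.649], [0.001, -0.261, 0.965, 0.384], [0.0, 0.0, 0.0, 1.0]]
{'clock': 0.1, 'joint_pos': array([-5.04747671e+01,  2.05880327e+01,  6.39904125e-01, -1.54248448e-02,
       -7.01359462e+01, -1.65065827e+01]), 'qvel': array([-0.1048244 , -0.18443181,  0.19313519,  0.06488264,  0.02274502,
       -0.00507958]), 'tau': array([-1.01030222e-03, -5.84163165e+01,  2.93753386e+01,  7.01549068e+00,
        1.02046720e-02, -4.75706224e-05]), 'tool_pos': array([ 0.26374148, -0.62088093,  0.22572242]), 'orientation': array([ 1.79915270e+02, -9.98614152e-03, -1.56986594e+02]), 'force': array([ 0.27192731, -0.76470163, -0.02517862]), 'moment': array([ 0.00036232, -0.00713171,  0.01337121]), 'gripper_force': 0.0, 'opening': 0.08739645313659287}
```

View pics/scene0.png

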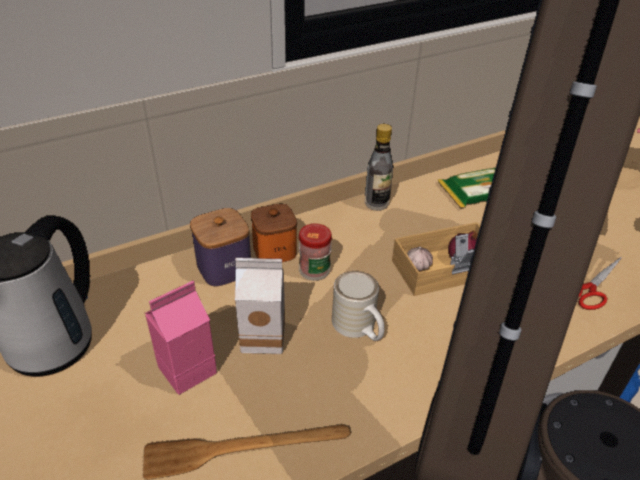

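View pics/side0.png

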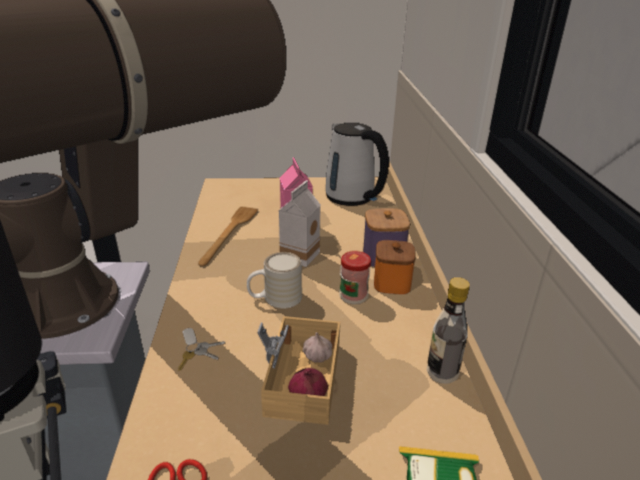

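Scene: the white carton's ridge is near (260,264) and the clip near (461,255). Side: the ridge is near (297,192) and the clip near (273,340). I'll enlarge these four areas.

```bash
python3 - <<'E'
import cv2,numpy as np
a=cv2.imread('pics/scene0.png');b=cv2.imread('pics/side0.png')
def c(i,x,y,w=80,h=60): return cv2.resize(i[y:y+h,x:x+w],None,fx=5,fy=5,interpolation=cv2.INTER_CUBIC)
m=np.vstack([np.hstack([c(a,220,245),c(a,400,225)]),np.hstack([c(b,265,175),c(b,240,315)])])
cv2.imwrite('pics/m0.png',m)
E
```

```text
(no output)
```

View pics/m0.png

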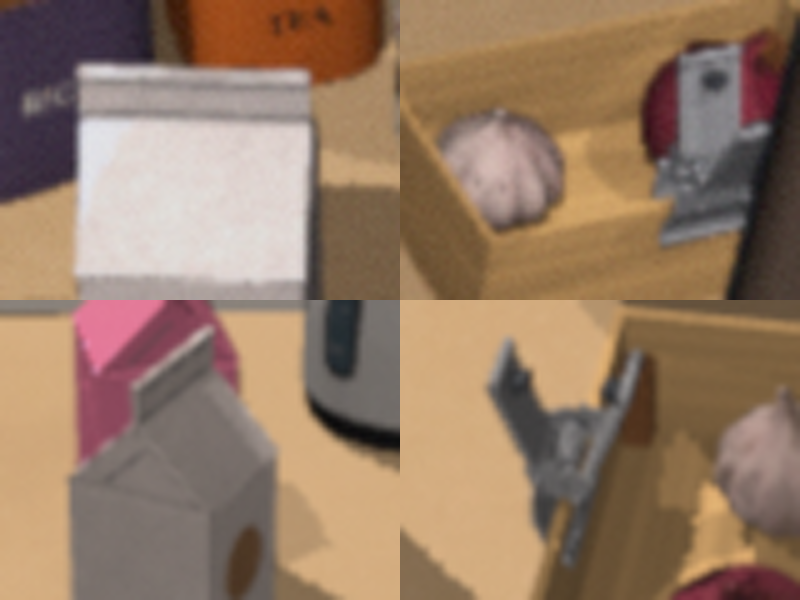

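```bash
python3 - <<'E'
from h import *
P=tri([ray('scene',235.4,258.2),ray('side',307,181)]);Q=tri([ray('scene',282,259.4),ray('side',291.8,192.4)])
print('ridge',P,Q,(P+Q)/2,np.linalg.norm(P-Q))
for z,l in((.192,[('scene',235.4,258.2),('scene',282,259.4),('side',307,181),('side',291.8,192.4)]),
 (.112,[('side',261,324),('side',287.6,325.4),('scene',456,236),('scene',468,234.6),('scene',453,273),('scene',468,270)]),
 (.06,[('side',265,405),('side',282.4,317),('side',341,320),('side',329,414),('scene',418,271.6)])):
  for a in l: print(z,a,atz(*a,z).round(4))
E
```

```text
ridge [0.53827144 0.19918402 0.19005975] [0.50092197 0.13429405 0.19098686] [0.5195967  0.16673904 0.19052331] 0.0748769045842092
0.192 ('scene', 235.4, 258.2) [0.5375 0.1999 0.192 ]
0.192 ('scene', 282, 259.4) [0.5001 0.1348 0.192 ]
0.192 ('side', 307, 181) [0.5374 0.1933 0.192 ]
0.192 ('side', 291.8, 192.4) [0.5008 0.1319 0.192 ]
0.112 ('side', 261, 324) [ 0.4419 -0.223   0.112 ]
0.112 ('side', 287.6, 325.4) [ 0.4874 -0.2284  0.112 ]
0.112 ('scene', 456, 236) [ 0.4874 -0.2285  0.112 ]
0.112 ('scene', 468, 234.6) [ 0.48   -0.2518  0.112 ]
0.112 ('scene', 453, 273) [ 0.4075 -0.1572  0.112 ]
0.112 ('scene', 468, 270) [ 0.4012 -0.1862  0.112 ]
0.06 ('side', 265, 405) [ 0.4507 -0.3539  0.06  ]
0.06 ('side', 282.4, 317) [ 0.4774 -0.1422  0.06  ]
0.06 ('side', 341, 320) [ 0.5885 -0.1553  0.06  ]
0.06 ('side', 329, 414) [ 0.5485 -0.3754  0.06  ]
0.06 ('scene', 418, 271.6) [ 0.4822 -0.1433  0.06  ]
```

```bash
cat >> h.py <<'E'
def plan(pos,yaw,T0=None):
    T0=tool() if T0 is None else T0; Rt=R.from_euler('xyz',[180,0,yaw],degrees=True)
    print('pos',(T0[:3,:3].T@(np.array(pos)-T0[:3,3])*1000).round(1).tolist(),'ang',(R.from_matrix(T0[:3,:3]).inv()*Rt).as_rotvec(degrees=True).round(2).tolist())
E
python3 -c "
from h import *
plan([.46,-.237,.19],-97)"
```

```text
pos [-330.7, 276.6, 36.1] ang [0.07, 0.03, -59.98]
```

>>> apply_moves(
  deltas=[
    {"fingers": 87, "delta_pos": [-165, 138, 0], "angular": [0, 0, -30]},
    {"fingers": 87, "delta_pos": [-165, 138, 0], "angular": [0, 0, -30]},
    {"fingers": 87, "delta_pos": [-165, 138, 0], "angular": [0, 0, -30]},
    {"fingers": 87, "delta_pos": [-165, 138, 0], "angular": [0, 0, -30]},
    {"fingers": 87, "delta_pos": [-331, 277, 10], "angular": [0, 0, -60]},
    {"fingers": 87, "delta_pos": [-331, 277, 10], "angular": [0, 0, -60]},
    {"fingers": 87, "delta_pos": [-331, 277, 36], "angular": [0, 0, -60]},
    {"fingers": 87, "delta_pos": [-331, 277, 36], "angular": [0, 0, -60]},
    {"fingers": 87, "delta_pos": [-331, 277, 36], "angular": [0, 0, -60]},
    {"fingers": 87, "delta_pos": [-331, 277, 36], "angular": [0, 0, -60]},
  ],
)

```text
clock: 1.15
tool_pos: [0.4611, -0.2336, 0.1894]
orientation: [179.9, 0.0, -96.8]
force: [-0.2, -0.6, 0.5]
opening: 0.0868
gripper_force: 0.0
```

```bash
python3 - <<'E'
from h import *
ctrl.snapshot('side');ctrl.snapshot('side')
o,im=snap('wrist','w1');print(o['clock'],o['tool_pos'],o['orientation'])
import json;json.dump([list(o['tool_pos']),list(o['orientation'])],open('w1.json','w'))
o,a=snap('scene','s1')
m=np.vstack([cv2.resize(im,(640,480))])
cv2.imwrite('pics/m1.png',m)
E
```

```text
1.25 [ 0.4604196  -0.23603695  0.19032956] [ 1.79957242e+02 -2.34010383e-03 -9.68565314e+01]
```

View pics/m1.png

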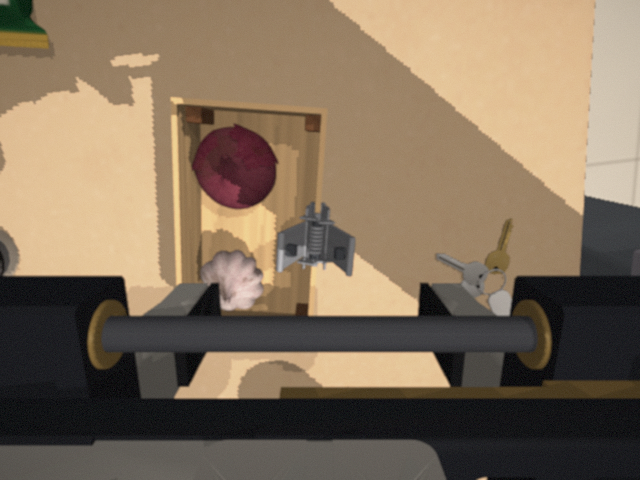

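The wrist view shows the clip at about (316,243) with nothing beside its handles. The garlic is at (232,280) and the onion at (235,165). I'll enlarge the clip.

```bash
python3 - <<'E'
import cv2
a=cv2.imread('pics/w1.png');cv2.imwrite('pics/m2.png',cv2.resize(a[190:300,255:375],None,fx=5,fy=5,interpolation=cv2.INTER_CUBIC))
E
```

```text
(no output)
```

View pics/m2.png

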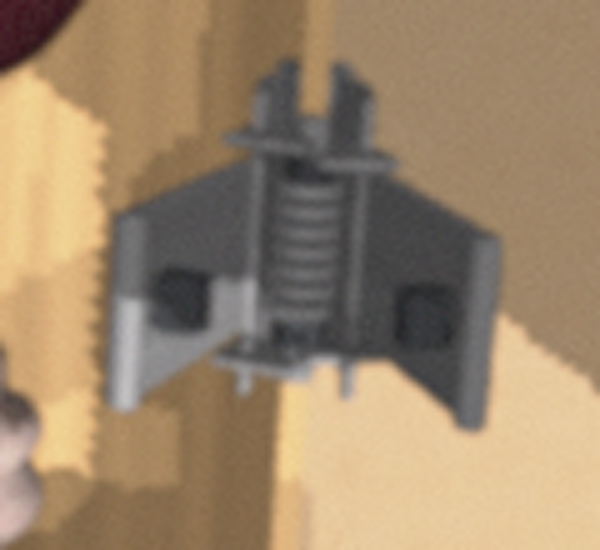

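```bash
python3 - <<'E'
from h import *
import json
a,b=json.load(open('w1.json'));o=dict(tool_pos=a,orientation=b)
P=np.array([atz('wrist',255+u/5,190+v/5,.112,o) for u,v in((118,213),(108,405),(497,240),(480,428))])
print(P.round(4),P.mean(0))
dx=(P[0]+P[1]-P[2]-P[3]);dy=(P[1]+P[3]-P[0]-P[2])
print(np.degrees(np.arctan2(dx[1],dx[0])),np.degrees(np.arctan2(-dy[0],dy[1])),np.linalg.norm(dx)/2,np.linalg.norm(dy)/2)
c=P.mean(0); 
plan([c[0],c[1],.085],-95.5)
E
```

```text
[[ 0.4846 -0.2521  0.112 ]
 [ 0.4897 -0.227   0.112 ]
 [ 0.4377 -0.2428  0.112 ]
 [ 0.4423 -0.218   0.112 ]] [ 0.46356914 -0.23496205  0.112     ]
-10.940304303105925 -11.0120210486367 0.048034640260378916 0.02539542617033821
pos [-2.7, -3.2, 105.7] ang [0.0, -0.01, -1.49]
```

```bash
python3 -c "
from h import *
plan([.463,-.235,.081],-101)"
```

```text
pos [-2.6, -2.6, 109.7] ang [0.0, -0.01, 4.01]
```

>>> apply_moves(
  deltas=[
    {"fingers": 70, "delta_pos": [-2.6, -2.6, 20], "angular": [0, 0, 4]},
    {"fingers": 70, "delta_pos": [-2.6, -2.6, 45], "angular": [0, 0, 4]},
    {"fingers": 70, "delta_pos": [-2.6, -2.6, 65], "angular": [0, 0, 4]},
    {"fingers": 70, "delta_pos": [-2.6, -2.6, 80], "angular": [0, 0, 4]},
    {"fingers": 70, "delta_pos": [-2.6, -2.6, 95], "angular": [0, 0, 4]},
    {"fingers": 70, "delta_pos": [-2.6, -2.6, 109.5], "angular": [0, 0, 4]},
    {"fingers": 70, "delta_pos": [-2.6, -2.6, 109.5], "angular": [0, 0, 4]},
    {"fingers": 70, "delta_pos": [-2.6, -2.6, 109.5], "angular": [0, 0, 4]},
  ],
)

```text
clock: 2.15
tool_pos: [0.4629, -0.2355, 0.0814]
orientation: [180.0, -0.0, -101.1]
force: [0.5, -0.2, 0.4]
opening: 0.0701
gripper_force: 0.0
```

```bash
python3 - <<'E'
from h import *
o,im=snap('wrist','w2');o2,a=snap('side','s2')
print(o['tool_pos'],o['opening'])
u,v=proj('side',[.463,-.235,.085]);u,v=int(u),int(v);print(u,v)
m=np.vstack([cv2.resize(im[180:330,200:440],(720,450),interpolation=cv2.INTER_CUBIC)])
cv2.imwrite('pics/m3.png',m); cv2.imwrite('pics/s2c.png',cv2.resize(a[v-60:v+60,u-80:u+80],(640,480)))
E
```

```text
[ 0.4629197  -0.23551016  0.08139258] 0.07006539848202302
273 340
```

View pics/s2c.png

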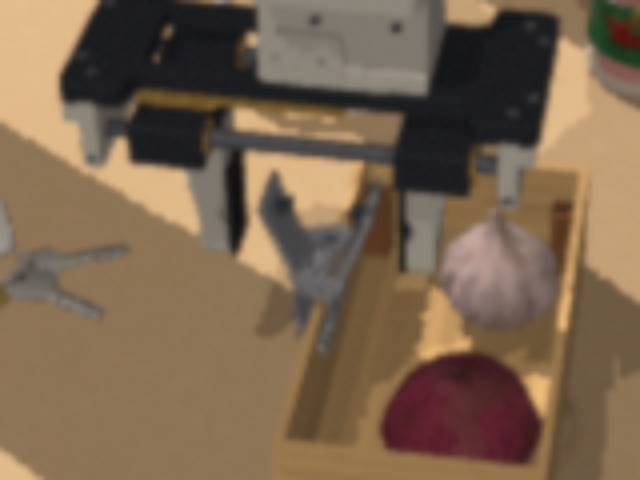

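Side crop: the fingers straddle the clip's handles evenly, left pad at about x=240 and right at 402, with the handle tips at 268 and 378. Neither finger touches the garlic or the rim. Closing now.

>>> apply_moves(
  deltas=[
    {"fingers": 15, "delta_pos": [0, 0, 0], "angular": [0, 0, 0]},
    {"fingers": 15, "delta_pos": [0, 0, 0], "angular": [0, 0, 0]},
    {"fingers": 15, "delta_pos": [0, 0, 0], "angular": [0, 0, 0]},
    {"fingers": 15, "delta_pos": [0, 0, 0], "angular": [0, 0, 0]},
    {"fingers": 15, "delta_pos": [0, 0, 0], "angular": [0, 0, 0]},
    {"fingers": 15, "delta_pos": [0, 0, 0], "angular": [0, 0, 0]},
    {"fingers": 15, "delta_pos": [0, 0, 0], "angular": [0, 0, 0]},
    {"fingers": 15, "delta_pos": [0, 0, 0], "angular": [0, 0, 0]},
  ],
)

```text
clock: 3.05
tool_pos: [0.4631, -0.2346, 0.081]
orientation: [180.0, 0.0, -101.0]
force: [-0.3, 0.8, -0.3]
opening: 0.0201
gripper_force: 30.0
```

>>> apply_moves(
  deltas=[
    {"fingers": 15, "delta_pos": [0, 0, -5], "angular": [0, 0, 0]},
    {"fingers": 15, "delta_pos": [0, 0, -12], "angular": [0, 0, 0]},
    {"fingers": 15, "delta_pos": [0, 0, -24], "angular": [0, 0, 0]},
    {"fingers": 15, "delta_pos": [0, 0, -40], "angular": [0, 0, 0]},
    {"fingers": 15, "delta_pos": [0, 0, -60], "angular": [0, 0, 0]},
    {"fingers": 15, "delta_pos": [0, 0, -85], "angular": [0, 0, 0]},
    {"fingers": 15, "delta_pos": [0, 0, -120], "angular": [0, 0, 0]},
    {"fingers": 15, "delta_pos": [0, 0, -160], "angular": [0, 0, 0]},
    {"fingers": 15, "delta_pos": [0, 0, -200], "angular": [0, 0, 0]},
    {"fingers": 15, "delta_pos": [0, 0, -200], "angular": [0, 0, 0]},
  ],
)

```text
clock: 4.05
tool_pos: [0.4656, -0.2357, 0.2884]
orientation: [-179.4, -0.1, -100.9]
force: [0.7, -0.0, -1.0]
opening: 0.0202
gripper_force: 30.0
```

```bash
python3 - <<'E'
from h import *
o,a=snap('side','s3');print(o['tool_pos'])
plan([.519,.167,.285],-120)
u,v=[int(q) for q in proj('side',[.463,-.235,.26])];u0,v0=[int(q) for q in proj('side',[.5,-.235,.06])]
print(u,v)
c=lambda u,v:cv2.resize(a[v-45:v+45,u-60:u+60],(480,360),interpolation=cv2.INTER_CUBIC)
cv2.imwrite('pics/m4.png',np.hstack([c(u,v),c(u0,v0)])[:,:800] if 0 else np.hstack([c(u,v)[:,40:440],c(u0,v0)[:,40:440]]))
E
```

```text
[ 0.46561925 -0.2356889   0.28842292]
pos [-405.0, 23.0, 0.1] ang [-0.41, 0.07, 19.03]
270 254
```

View pics/m4.png

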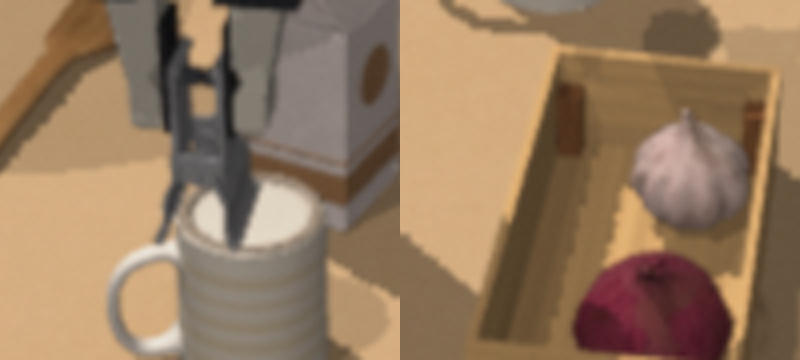

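The clip is held squeezed open (left crop, lips near (165,240) and (235,245)), and the box stayed put (right crop). Next I move it above the ridge.

>>> apply_moves(
  deltas=[
    {"fingers": 15, "delta_pos": [-20, 1, 0], "angular": [0, 0, 1]},
    {"fingers": 15, "delta_pos": [-60, 3, 0], "angular": [0, 0, 3]},
    {"fingers": 15, "delta_pos": [-105, 6, 0], "angular": [0, 0, 5]},
    {"fingers": 15, "delta_pos": [-150, 9, 0], "angular": [0, 0, 7]},
    {"fingers": 15, "delta_pos": [-195, 11, 0], "angular": [0, 0, 9]},
    {"fingers": 15, "delta_pos": [-240, 14, 0], "angular": [0, 0, 11]},
    {"fingers": 15, "delta_pos": [-285, 16, 0], "angular": [0, 0, 13]},
    {"fingers": 15, "delta_pos": [-330, 19, 0], "angular": [0, 0, 15]},
    {"fingers": 15, "delta_pos": [-370, 21, 0], "angular": [0, 0, 17]},
    {"fingers": 15, "delta_pos": [-395, 22, 0], "angular": [0, 0, 19]},
  ],
)

```text
clock: 5.1
tool_pos: [0.5163, 0.1598, 0.2805]
orientation: [180.0, -0.0, -120.0]
force: [0.4, -0.5, 0.3]
opening: 0.0202
gripper_force: 30.0
```

>>> apply_moves(
  deltas=[
    {"fingers": 15, "delta_pos": [-10, 1, 0], "angular": [0, 0, 0]},
    {"fingers": 15, "delta_pos": [-10, 1, 0], "angular": [0, 0, 0]},
    {"fingers": 15, "delta_pos": [-10, 1, 0], "angular": [0, 0, 0]},
    {"fingers": 15, "delta_pos": [-10, 1, 0], "angular": [0, 0, 0]},
  ],
)

```text
clock: 5.5
tool_pos: [0.5207, 0.1654, 0.2811]
orientation: [180.0, -0.0, -120.0]
force: [-0.1, -0.8, -1.4]
opening: 0.0204
gripper_force: 30.0
```

```bash
python3 - <<'E'
from h import *
o,w=snap('wrist','w5');o2,a=snap('side','s5');_,b=snap('scene','c5');print(o['tool_pos'],o['orientation'])
import json;json.dump([list(o['tool_pos']),list(o['orientation'])],open('w5.json','w'))
for n in('wrist','side','scene'): print(n,[np.round(proj(n,X,o)).tolist() for X in([.519,.167,.192],[.5375,.199,.192],[.5003,.1345,.192],[.519,.167,.25])])
def c(i,n,X):
    u,v=[int(q) for q in proj(n,X)]; u0=max(0,min(560,u-40));v0=max(0,min(405,v-37)); print(n,u0,v0); return cv2.resize(i[v0:v0+75,u0:u0+80],(400,375),interpolation=cv2.INTER_CUBIC)
cv2.imwrite('pics/m5.png',np.hstack([c(a,'side',[.519,.167,.215]),c(b,'scene',[.519,.167,.215])]))
E
```

```text
[0.52067048 0.16538609 0.28106367] [ 1.79990062e+02 -1.31708572e-02 -1.20023472e+02]
wrist [[323.0, 248.0], [323.0, 300.0], [323.0, 192.0], [325.0, 279.0]]
side [[299.0, 186.0], [307.0, 180.0], [292.0, 192.0], [299.0, 162.0]]
scene [[259.0, 259.0], [236.0, 258.0], [282.0, 259.0], [257.0, 231.0]]
side 259 139
scene 218 210
```

View pics/m5.png

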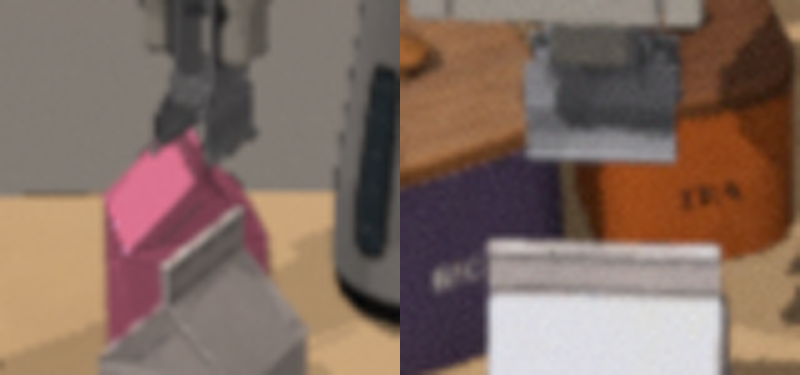

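View pics/w5.png

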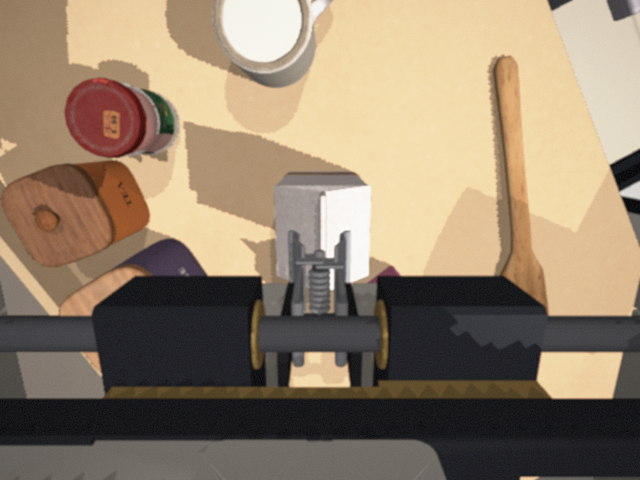

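Wrist view: the ridge lies along u≈324, between the open jaws (about 297 and 343) and parallel to them. In the scene view the clip's middle (602) matches the ridge's middle (604). I'll correct about 2 mm and go down.

```bash
python3 -c "
from h import *
plan([.519,.167,.213],-120)"
```

```text
pos [-0.3, 2.3, 68.3] ang [-0.01, 0.02, -0.04]
```

>>> apply_moves(
  deltas=[
    {"fingers": 15, "delta_pos": [-0.5, 2, 0], "angular": [0, 0, 0]},
    {"fingers": 15, "delta_pos": [-0.5, 2, 8], "angular": [0, 0, 0]},
    {"fingers": 15, "delta_pos": [-0.5, 2, 18], "angular": [0, 0, 0]},
    {"fingers": 15, "delta_pos": [-0.5, 2, 28], "angular": [0, 0, 0]},
    {"fingers": 15, "delta_pos": [-0.5, 2, 36], "angular": [0, 0, 0]},
    {"fingers": 15, "delta_pos": [-0.5, 2, 40], "angular": [0, 0, 0]},
    {"fingers": 15, "delta_pos": [-0.5, 2, 40], "angular": [0, 0, 0]},
  ],
)

```text
clock: 6.35
tool_pos: [0.5192, 0.1678, 0.2402]
orientation: [180.0, -0.1, -120.0]
force: [0.4, -0.2, -0.8]
opening: 0.0204
gripper_force: 30.0
```

```bash
python3 - <<'E'
from h import *
o,w=snap('wrist','w6');o2,a=snap('side','s6');print(o['tool_pos'],o['orientation'])
plan([.519,.167,.213],-120)
cv2.imwrite('pics/m6.png',np.hstack([cv2.resize(a[140:215,259:339],(400,375),interpolation=cv2.INTER_CUBIC),cv2.resize(w[165:290,255:388],(400,375),interpolation=cv2.INTER_CUBIC)]))
E
```

```text
[0.51916668 0.16782865 0.24017101] [ 1.79965687e+02 -7.56057224e-02 -1.19975855e+02]
pos [1.2, 0.0, 28.2] ang [-0.01, 0.01, 0.02]
```

View pics/m6.png

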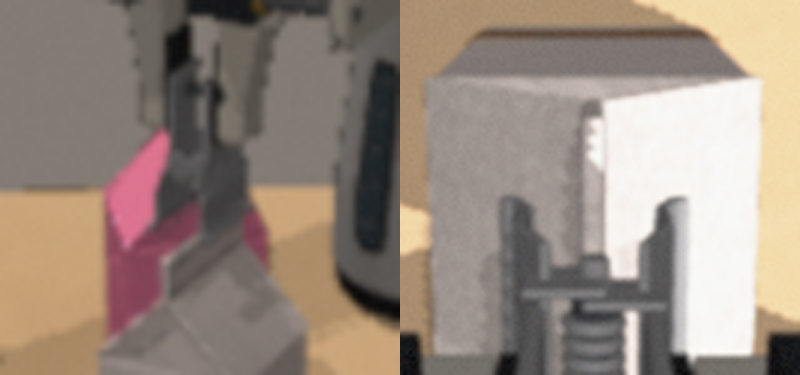

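Wrist crop: the ridge (x≈593) sits midway between the lips (outer edges 500 and 688). It's centred, so I'll go down the last 28 mm.

>>> apply_moves(
  deltas=[
    {"fingers": 15, "delta_pos": [1, 0, 5], "angular": [0, 0, 0]},
    {"fingers": 15, "delta_pos": [1, 0, 10], "angular": [0, 0, 0]},
    {"fingers": 15, "delta_pos": [1, 0, 15], "angular": [0, 0, 0]},
    {"fingers": 15, "delta_pos": [1, 0, 20], "angular": [0, 0, 0]},
    {"fingers": 15, "delta_pos": [1, 0, 25], "angular": [0, 0, 0]},
    {"fingers": 15, "delta_pos": [1, 0, 28], "angular": [0, 0, 0]},
    {"fingers": 15, "delta_pos": [1, 0, 28], "angular": [0, 0, 0]},
    {"fingers": 15, "delta_pos": [1, 0, 28], "angular": [0, 0, 0]},
    {"fingers": 15, "delta_pos": [1, 0, 28], "angular": [0, 0, 0]},
  ],
)

```text
clock: 7.35
tool_pos: [0.5191, 0.1672, 0.2133]
orientation: [-180.0, 0.0, -120.0]
force: [0.1, 0.4, 0.3]
opening: 0.0203
gripper_force: 30.0
```

```bash
python3 - <<'E'
from h import *
o,w=snap('wrist','w7');o2,a=snap('side','s7');print(o['tool_pos'],o['force'],o['opening'])
cv2.imwrite('pics/m7.png',np.hstack([cv2.resize(a[150:225,259:339],(400,375),interpolation=cv2.INTER_CUBIC),cv2.resize(w[165:290,255:388],(400,375),interpolation=cv2.INTER_CUBIC)]))
E
```

```text
[0.51906949 0.16716494 0.21331283] [0.10243162 0.36119693 0.28594544] 0.02034481677243335
```

View pics/m7.png

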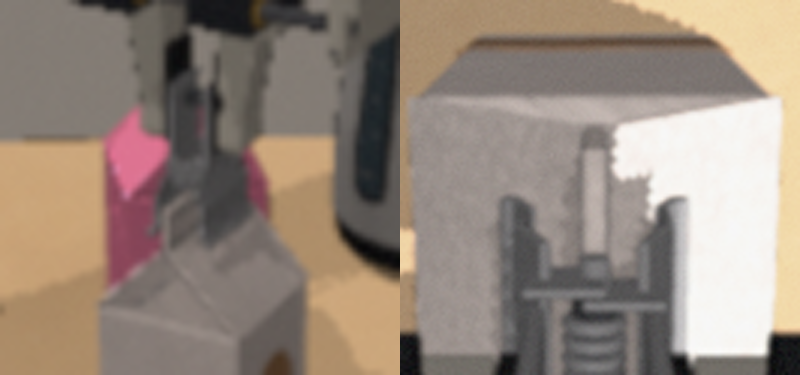

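The jaws straddle the ridge with even gaps (ridge at 593 between lips at 500 and 688). The carton hasn't moved and there is no contact force, so I'm handing in.

```bash
python3 -c "
from plant import ctrl
print(ctrl.close_job())"
```

```text
the job is handed in; nothing more can be done
None
```

The job is handed in: the clip came off the box and is held fully squeezed, jaws down astride the middle of the carton's ridge with even gaps and no contact force showing, though no verdict came back.

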